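Put a glued heel to dry at the extractor

TASK

First turn the extractor's damper handle fully open, in line with the duct. Then put the largest of the three heel blocks to dry on the narrow sloped rest under the lamp bar: glued face up, lying flat on the bar and centred across it, its flat front face down against the lip; set it down gently, never drop it. Leave the other two heels, the glue tin and the hammer where they are.

Things in the scene. Friction and masses are not known exactly. Their poses are not given: they have to be found in the camera images.
- extractor: Fixed bench-top extractor. Origin on the counter below the rest; x away from the robot (at yaw 0), y along the duct to the fan unit, z up. Its frame, mm: base plate x -60..150, y -90..90, 6 thick; plenum box x 60..150, y -85..85, to z 110; duct 80 diameter along y at x 105, z 60; fan unit x 20..190, y 320..450, to z 135; 12 mm lamp posts on the plenum at x 100, y -65 and 65.
- lamp_bar (a point): Middle of the lower front edge (nearest the robot) of the lamp bar, fixed over the rest: level bar 50 deep (x), 150 long (y), 24 high; this point is at 5, 0, 265 mm in the extractor's frame. It keeps an upright gripper out: place with the tool leaning back to the robot's side about 30 degrees, square to the slope.
- rest: Narrow steel bar on the extractor, sloping up at 30 degrees away from the robot. Origin on its top face, where the heel's origin lies when seated (extractor frame 0, 0, 100 mm). x up the slope, y across, z square to the top face. 24 wide, 8 thick, from x -33 to 51 mm; the lip at the low end stands 10 mm above the top face, inner face at x -25. Thin post below.
- heel: Largest of three D-shaped shoe-heel blocks of brown layers with black rubber underside: 56 wide (y), 53 long (x -25..28), 44 high, about 110 g. Origin on the underside, centre of the round part; z out of the pale glued top; flat front face at x -25, round back (radius 28) to +x. Sides parallel from x -25 to 0: grasp across y. Starts upright on the counter, in any of three places.
- heel_face (a point): Middle of the lower edge of the heel's flat front face (heel frame -25, 0, 0 mm).
- damper (a joint): Damper handle angle: 0 closed (across the duct, pointing to the extractor's -x), 1.571 fully open at its stop (along the duct, pointing to +y, the fan unit). Grows clockwise seen from above, stays where it is left, takes about 2 N at the grip.
- damper_grip (a point): Grip point on the damper handle, mid-height of its black sleeve, 65 mm from the pivot, 140 mm above the counter. Straight level bar; sleeve 16 wide, 18 high, 50 long, its end 92 mm from the pivot; 30 mm free between handle and duct.
- damper_pivot (a point): The damper's upright hinge axis, at the handle's mid-height (extractor frame 105, 190, 140 mm).
- heel_low: Bystander: heel of the same outline as the heel but only 20 high. Origin as the heel's.
- heel_small: Bystander: narrow heel, 36 wide, 38 long, 40 high. Origin as the heel's.
- glue_tin: Bystander: flat metal tin with black lid, 66 diameter, 42 high. Origin at the centre of its underside.
- hammer: Bystander: hammer lying on the counter, handle to its -x.

How it is judged:
By the outcome, as a careful person would: the job done as asked, in the order asked, and still so for the second after the job is handed in, with the robot touching nothing.
It also fails if it takes over 59 s, if anything falls off the work surface, if the arm or the gripper's body presses on something with over 40 N, if the wrist force passes 120 N, or if a joint passes its speed limit or range.

ROBOT

A 6-joint arm with a two-finger parallel gripper is mounted at the origin on the work surface. World frame = base frame: x ahead of the robot, y to its left, z up, the work surface at z = 0. Lengths are in m, angles in rad, forces in N, time in s.
With the tool pointing down it reaches from about 0.375 to 0.9 m from the base axis. Payload 3.1 kg.
Tool frame: the origin (TCP) lies on the centre line of the jaws, within the pads' length; the fingertips stand 19 mm ahead of it and the grasp point (between the pads) is the TCP; z points along the fingers, y is the line along which they close (so a half turn about z gives the same grasp; the last joint's range is limited). The gripper opens to 85 mm and grips with 20 to 120 N. Pads are 22 mm wide; open, the fingers measure 114 mm over their backs; the gripper's body (76 mm by 85 mm) begins 54 mm behind the grasp point. The pads swing forward as they close: fully open they stand 13 mm farther back than shut.
Start: joints at [-1.494, 0.527, 1.433, -0, 1.181, -0.178], TCP at [0.158, -0.605, 0.25] pointing down, gripper open.
Joint ranges: [-3.08, 3.08], [-0.75, 2.2], [0.22, 2.44], [-1.43, 4.57], [0, 2.65], [-2.85, 2.85]. Speed limits (rad/s): [2.79, 2.79, 3.14, 3.14, 3.14, 3.14].

INTERFACE

Orientations are given as a unit quaternion [x, y, z, w].
In Python, from station import manip, cams, sign_off gives the robot as it stands.
- The arm moves only by the tool carry_out, never from a script. Its argument "targets" is a list that holds one entry, the list of rows, each a list of 7 numbers: the shift along the tool's x, y, z in cm, then the turn, a rotation vector about the tool's x, y, z in degrees, then the finger opening in cm, from 0 to 8.54. A call has 1 to 12 rows; each row is the pose to reach, as a shift and turn from the pose commanded when the call began, along the tool's axes at that moment; what a row does not reach only later rows make up. A row lasts 1/12 s, in which the tool goes at most 41.7 mm and 7.16 degrees, less where a joint would pass 70% of its speed; a pose out of reach is approached as far as the arm can. A call with a gripper value outside its range is refused whole. The fingers move at their own pace and stop on an object; "force" is the grip in N (left out, the last holds). Time passes only in rows, so rows that repeat a pose let the fingers close. It gives the time, the measured TCP pose, the force, the opening and the grip force at its end, in the units of the state.
- manip.sense(): the state, without advancing time (a new reading comes with each control period).
- cams.snapshot(name): name is "side" or "top"; returns the picture (480x640x3 uint8, red, green, blue); there is no depth.
- cams.camera_info(name): a dict with "K" (3x3 intrinsics, pixels), "k1" (the pictures are not rectified: a ray, as slopes to the right and down, at radius r is drawn at 1 + k1 r^2 times it, then the intrinsics apply), "T" (4x4, takes a point from camera to world coordinates). Camera axes: x right, y down, z forward; pixel columns grow to the right and rows downward; lengths in m; the calibration is good to about 2 mm. A picture is of the moment at which its call begins. camera_info takes no time and is no camera call.
- sign_off(): hands the job in; it is judged then, once.
The state is a dict: "t": time; "q": joint angles; "qd": joint speeds; "tau": joint torques, N m; "tcp_pos": TCP position; "tool_rot": TCP orientation; "force": force on the tool from outside, world axes, zero at the start; "ft_torque": the same for the moment, N m; "finger_gap": opening from 0.0 (shut) to 1.0 (fully open); "gripper_force": force on a finger pad.
Only numpy, scipy, OpenCV 4.12 (cv2) and the standard library are available. Lean on these libraries where they do the work, as an engineer would, in place of code of your own. Each camera call takes 0.05 s, during which the arm holds its last target. There are 200 camera calls.

## Working session

There is one attempt and no reset: what is moved stays moved. The work goes in short steps, Python scripts to look and compute and a tool call to move; the robot and the scene stay as the last step left them, time stands still between calls to the robot, and variables do not carry over. Pictures are saved under pics/ and viewed, at most 10 in all, crops included, and the job is handed in when it is done.

Besides the shell and the picture viewer there is one more tool, called by a JSON object that holds its "name" and its "arguments", one argument or row to a line. carry_out: Moves the arm, as the interface text tells. Its arguments: {"type":"object","properties":{"targets":{"type":"array"},"force":{"type":"number"}},"required":["targets"]}

```bash
mkdir -p pics; python3 - <<'E'
from station import manip,cams
import cv2,numpy as np
for n in("top","side"):
    im=cams.snapshot(n);cv2.imwrite(f"pics/{n}0.png",im[:,:,::-1]);i=cams.camera_info(n);print(n,i["K"],i["k1"],np.round(i["T"],4))
s=manip.sense();print(s)
E
```

```text
top [[556.38591066   0.         324.18693579]
 [  0.         556.38591066 239.87989314]
 [  0.           0.           1.        ]] -0.17544981970454518 [[-0.0287 -0.9867  0.1602  0.3261]
 [-0.9996  0.0278 -0.0084 -0.0411]
 [ 0.0038 -0.1604 -0.987   1.3877]
 [ 0.      0.      0.      1.    ]]
side [[557.49647649   0.         314.43142476]
 [  0.         557.49647649 240.22831726]
 [  0.           0.           1.        ]] -0.08609642429530971 [[ 0.9635 -0.1633  0.212   0.2384]
 [-0.2664 -0.51    0.8179 -1.13  ]
 [-0.0255 -0.8445 -0.5349  0.8836]
 [ 0.      0.      0.      1.    ]]
{'t': 0.1, 'q': array([-1.49449772e+00,  5.28356808e-01,  1.43374931e+00, -3.23571606e-06,
        1.18143795e+00, -1.78513924e-01]), 'qd': array([ 0.00018664, -0.00151651, -0.00326752,  0.00175227,  0.00119892,
        0.00232993]), 'tau': array([-3.41457999e-04, -4.43305492e+01, -1.78586429e+01, -1.67002013e-04,
        3.88951303e-03, -5.04758209e-07]), 'tcp_pos': array([ 0.15751255, -0.60420298,  0.24944944]), 'tool_rot': array([ 9.91894244e-01,  1.27062409e-01,  4.83502716e-05, -9.74511139e-04]), 'force': array([0.12429175, 0.87739036, 0.79940334]), 'ft_torque': array([ 0.03538652,  0.02992228, -0.04247248]), 'gripper_force': 0.0, 'finger_gap': 0.9983063581281179}
```

View pics/top0.png

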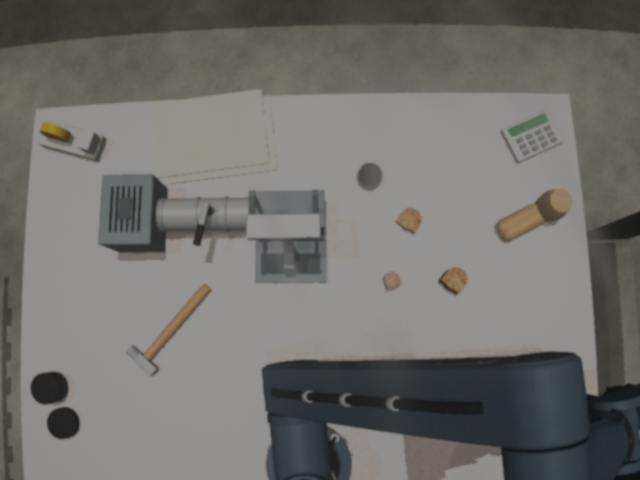

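View pics/side0.png

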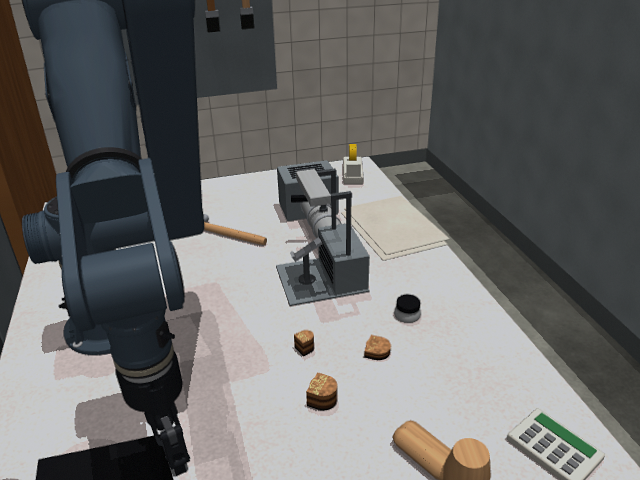

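The top view shows the extractor with its rest at (290,255), and the damper handle running from about (207,207) to (198,243). The tall large heel is at top (455,280) and side (322,390). The low heel is at (409,220), the small heel at (391,281), the tin at (370,176), and the hammer at (170,330).

```bash
cat > h.py <<'E'
import numpy as np,cv2
from station import manip,cams
from scipy.spatial.transform import Rotation as R
def ray(n,uv):
    i=cams.camera_info(n);K=np.array(i["K"]);T=np.array(i["T"])
    d=(np.array(uv,float)-K[:2,2])/[K[0,0],K[1,1]]
    rd=np.linalg.norm(d);r=rd
    for _ in range(20): r=rd/(1+i["k1"]*r*r)
    d=d*(r/rd if rd>0 else 1)
    v=T[:3,:3]@np.array([*d,1]);return T[:3,3],v/np.linalg.norm(v)
def onz(n,uv,z):
    o,v=ray(n,uv);return o+v*(z-o[2])/v[2]
def tri(a,b):
    o,v=ray("top",a);p,w=ray("side",b)
    s=np.linalg.lstsq(np.array([v,-w]).T,p-o,rcond=None)[0]
    x,y=o+s[0]*v,p+s[1]*w;return (x+y)/2,np.linalg.norm(x-y)
def proj(n,P):
    i=cams.camera_info(n);T=np.array(i["T"]);c=T[:3,:3].T@(np.array(P)-T[:3,3]);d=c[:2]/c[2]
    return np.array(i["K"])[:2,:2]@(d*(1+i["k1"]*d@d))+np.array(i["K"])[:2,2]
E
python3 - <<'E'
import cv2,numpy as np
t=cv2.imread("pics/top0.png");s=cv2.imread("pics/side0.png")
def up(im,x,y,w,h,k):return cv2.convertScaleAbs(cv2.resize(im[y:y+h,x:x+w],None,fx=k,fy=k,interpolation=cv2.INTER_CUBIC),alpha=1.4)
A=up(t,90,170,250,120,3.2)          #800x384
B=np.hstack([up(t,438,260,36,36,6),up(s,300,368,44,36,6),up(s,270,230,52,36,6)])
c=np.zeros((600,800,3),np.uint8);c[:384]=A;c[384:,:792]=B
cv2.imwrite("pics/c1.png",c)
E
```

```text
(no output)
```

View pics/c1.png

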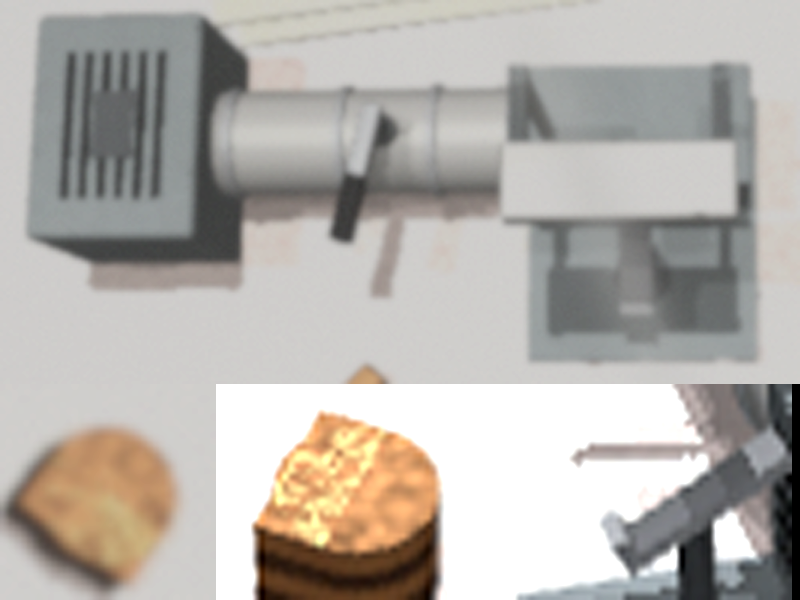

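The composite shows these features:
- Base plate front corners at (528,360) and (758,360).
- Fan top front corners at (28,237) and (192,238).
- Lamp bar top front corners at (502,219) and (736,217).
- Handle tip at (343,240).
- Heel, flat side to the lower left, between corners (10,500) and (125,585).

```bash
cat >> h.py <<'E'
E
python3 - <<'E'
from h import *
A=lambda x,y:((x+.5)/3.2+90-.5,(y+.5)/3.2+170-.5)
src=[];dst=[]
for px,m in [((528,360),(-60,90,6)),((758,361),(-60,-90,6)),((28,237),(20,450,135)),((192,238),(20,320,135)),((38,16),(190,450,135)),((203,14),(190,320,135)),((502,219),(5,75,289)),((736,217),(5,-75,289)),((503,141),(55,75,289)),((736,141),(55,-75,289))]:
    src.append(m[:2]);dst.append(onz("top",A(*px),m[2]/1000)[:2])
src=np.array(src)/1000;dst=np.array(dst)
c=src.mean(0);d=dst.mean(0);H=(src-c).T@(dst-d);yaw=np.arctan2(H[0,1]-H[1,0],H[0,0]+H[1,1])
M=np.array([[np.cos(yaw),-np.sin(yaw)],[np.sin(yaw),np.cos(yaw)]])
t=d-M@c;print("ext",t,np.degrees(yaw));print(np.round((dst-(src@M.T+t))*1000,1).tolist())
piv=M@[.105,.19]+t;print("piv",piv)
for p in [(375,108),(343,240),(333,239),(353,241)]:
    q=onz("top",A(*p),.149);print("handle",q,np.linalg.norm(q[:2]-piv),np.degrees(np.arctan2(*(M.T@(q[:2]-piv))[::-1])))
im=cv2.imread("pics/top0.png");hsv=cv2.cvtColor(im,cv2.COLOR_BGR2HSV)
m=((hsv[...,0]<25)&(hsv[...,1]>80)&(hsv[...,2]>90)).astype(np.uint8);m[:, :430]=0;m[:,482:]=0;m[:255]=0;m[305:]=0
cs=max(cv2.findContours(m,cv2.RETR_EXTERNAL,cv2.CHAIN_APPROX_NONE)[0],key=cv2.contourArea)[:,0]
P=np.array([onz("top",p,.044)[:2] for p in cs])*1000
print(len(P),np.round(P.mean(0),1),cv2.minAreaRect(P.astype(np.float32)))
B=lambda x,y:((x+.5)/6+438-.5,(y-384+.5)/6+260-.5)
print([np.round(onz("top",B(*p),.044)*1000,1) for p in [(10,500),(125,585)]])
# 1-D profile fit of D outline: area centroid + flat direction
mm=cv2.moments(P.astype(np.float32).reshape(-1,1,2));cen=np.array([mm['m10'],mm['m01']])/mm['m00'];print("cen",cen,"area",mm['m00'])
# bypass: farthest corners
th=np.radians(np.arange(0,360,5));w=[np.ptp(P@[np.cos(a),np.sin(a)]) for a in th[:36]];print(np.round(w,0))
S=lambda x,y:((x-216+.5)/6+300-.5,(y-384+.5)/6+368-.5)
print([np.round(onz("side",S(*p),.044)*1000,1) for p in [(320,412),(255,527)]])
E
```

```text
ext [0.5054357  0.03205259] -1.0611434427458626
[[1.4, 0.5], [-0.8, 1.3], [1.5, -3.3], [-0.2, 1.2], [-0.6, -0.2], [-2.3, 0.8], [0.7, -1.6], [0.6, 1.6], [0.7, -1.5], [-0.9, 1.2]]
piv [0.61393638 0.22007547]
handle [0.61968434 0.21559269 0.149     ] 0.007289329522001751 -36.88918002604934
handle [0.52435987 0.2379499  0.149     ] 0.09134246882978642 169.77634907619685
handle [0.52527745 0.24518767 0.149     ] 0.09214677212605783 165.24662792650832
handle [0.52344323 0.23072359 0.149     ] 0.09111745937117735 174.35014072188036
62 [ 438.9 -369.5] ((440.6736755371094, -369.70550537109375), (54.834781646728516, 53.613548278808594), 49.97069549560547)
[array([ 439.8, -330.5,   44. ]), array([ 403.5, -376.1,   44. ])]
cen [ 438.85752069 -368.74274456] area 2369.5982933482155
[59. 60. 60. 60. 59. 59. 58. 57. 56. 55. 55. 57. 58. 60. 61. 62. 62. 62.
 63. 63. 62. 61. 61. 59. 58. 56. 54. 53. 54. 53. 54. 56. 57. 58. 59. 59.]
[array([ 440.8, -336.7,   44. ]), array([ 406.2, -380.7,   44. ])]
```

```bash
cat >> h.py <<'E'
def down(phi):
    p=np.radians(phi);return R.from_matrix(np.array([[np.cos(p),np.sin(p),0],[np.sin(p),-np.cos(p),0],[0,0,-1]]))
def rel(ways,p0=None,R0=None):
    s=manip.sense();p0=s["tcp_pos"] if p0 is None else np.array(p0);R0=R.from_quat(s["tool_rot"]) if R0 is None else R0
    for p,r in ways:
        print(np.round(R0.inv().apply(np.array(p)-p0)*100,2),np.round(np.degrees((R0.inv()*r).as_rotvec()),1))
def st():
    s=manip.sense();r=R.from_quat(s["tool_rot"]).as_matrix()
    print("t",round(s["t"],2),"p",np.round(s["tcp_pos"],4),"phi",np.degrees(np.arctan2(r[1,0],r[0,0])).round(1),"z",r[:,2].round(3),"q",np.round(s["q"],2),"F",np.round(s["force"],1),"gap",s["finger_gap"],"gf",s["gripper_force"])
E
python3 - <<'E'
from h import *
rel([((.38,-.25,.25),down(70)),((.42,.2,.25),down(120)),((.550,.233,.22),down(169))])
E
```

```text
[ 3.046e+01 -2.867e+01  1.000e-02] [ -0.1  -0.1 -55.4]
[ 45.67 -71.21   0.1 ] [-1.000e-01 -1.000e-01 -1.054e+02]
[ 59.08 -71.12   3.1 ] [  -0.    -0.2 -154.4]
```

{"name": "carry_out", "arguments": {
  "targets": [
    [[2.8,-2.6,0,0,0,-5,6],[5.6,-5.2,0,0,0,-10,6],[8.4,-7.8,0,0,0,-15,6],[11.2,-10.4,0,0,0,-20,6],[14,-13,0,0,0,-25,6],[16.8,-15.6,0,0,0,-30,6],[19.6,-18.2,0,0,0,-35,6],[22.4,-20.8,0,0,0,-40,6],[25.2,-23.4,0,0,0,-45,6],[28,-26,0,0,0,-50,6],[30.5,-28.7,0,0,0,-55,6],[30.5,-28.7,0,0,0,-55,6]]
  ]
}}

```text
t: 1.1
tcp_pos: [0.3813, -0.2439, 0.2499]
tool_rot: [0.819, 0.574, 0.001, -0.002]
force: [-0.7, -0.2, -0.3]
finger_gap: 0.702
gripper_force: 0.0
```

```bash
python3 - <<'E'
from h import *
st();rel([((.40,-.02,.25),down(95)),((.42,.2,.25),down(120)),((.550,.233,.22),down(169))])
E
```

```text
t 1.1 p [ 0.3813 -0.2439  0.2499] phi 70.1 z [-0.001  0.005 -1.   ] q [-0.82  0.3   1.85  0.    1.   -0.47] F [-0.7 -0.2 -0.3] gap 0.7018075364068663 gf 0.0
[21.69 -5.87  0.09] [ -0.1  -0.3 -24.9]
[ 43.05 -11.48   0.19] [ -0.   -0.3 -49.9]
[50.57 -0.37  3.19] [  0.1  -0.3 -98.9]
```

{"name": "carry_out", "arguments": {
  "targets": [
    [[3.6,-1,0,0,0,-4,6],[7.2,-2,0,0,0,-8,6],[10.8,-2.9,0,0,0,-13,6],[14.4,-3.9,0,0,0,-17,6],[18,-4.9,0,0,0,-21,6],[21.7,-5.9,0,0,0,-25,6],[25.2,-6.8,0,0,0,-29,6],[28.8,-7.7,0,0,0,-33,6],[32.4,-8.7,0,0,0,-38,6],[36,-9.6,0,0,0,-42,6],[39.5,-10.5,0,0,0,-46,6],[43,-11.5,0,0,0,-50,6]]
  ]
}}

```text
t: 2.1
tcp_pos: [0.4225, 0.1945, 0.2502]
tool_rot: [0.502, 0.865, -0.0, 0.0]
force: [0.7, -0.2, 0.3]
finger_gap: 0.701
gripper_force: 0.0
```

```bash
python3 - <<'E'
from h import *
st();rel([((.550,.233,.21),down(169)),((.550,.233,.141),down(169))])
E
```

```text
t 2.1 p [0.4225 0.1945 0.2502] phi 119.8 z [ 0. -0. -1.] q [ 0.19  0.31  1.82 -0.    1.01 -0.33] F [ 0.7 -0.2  0.3] gap 0.7014638634582537 gf 0.0
[-2.99 12.98  4.02] [ -0.    0.  -49.2]
[-2.98 12.98 10.92] [ -0.    0.  -49.2]
```

{"name": "carry_out", "arguments": {
  "targets": [
    [[-0.5,1.8,0.5,0,0,-7,6],[-1,3.6,1,0,0,-14,6],[-1.5,5.4,1.5,0,0,-21,6],[-2,7.2,2,0,0,-28,6],[-2.5,9,2.5,0,0,-35,6],[-3,10.8,3.1,0,0,-42,6],[-3.6,12.9,3.6,0,0,-49,6],[-3.6,12.9,4,0,0,-49,6],[-3.6,12.9,4,0,0,-49,6],[-3.6,12.9,4,0,0,-49,6]]
  ]
}}

```text
t: 2.93
tcp_pos: [0.5512, 0.2248, 0.2095]
tool_rot: [0.1, 0.995, -0.0, -0.001]
force: [0.7, 0.2, -0.1]
finger_gap: 0.701
gripper_force: 0.0
```

```bash
python3 - <<'E'
from h import *
st();rel([((.550,.233,.141),down(169))])
t=cams.snapshot("top")[:,:,::-1];s=cams.snapshot("side")[:,:,::-1]
a=cv2.resize(t[180:280,150:260],None,fx=3.6,fy=3.6);b=cv2.resize(s[140:240,255:365],None,fx=3.6,fy=3.6)
cv2.imwrite("pics/d1.png",np.hstack([a,b]));print(proj("side",(.550,.233,.14)),proj("top",(.550,.233,.14)))
E
```

```text
t 2.93 p [0.5512 0.2248 0.2095] phi 168.5 z [-0.003 -0.001 -1.   ] q [ 0.2   0.54  1.55 -0.    1.06 -1.17] F [ 0.7  0.2 -0.1] gap 0.7006195741632917 gf 0.0
[0.26 0.79 6.85] [-0.1 -0.2 -0.5]
[298.93463913 198.5855808 ] [199.91892904 234.15205111]
```

View pics/d1.png

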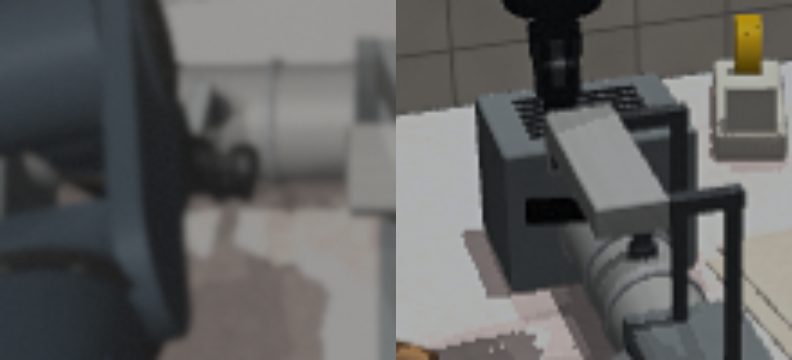

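The handle is hidden in both views: the arm covers it in the top view and the lamp bar in the side view. I'll rely on the measured position, which leaves a wide straddling margin.

{"name": "carry_out", "arguments": {
  "targets": [
    [[0.2,0.8,1.5,0,0,0,6],[0.2,0.8,3,0,0,0,6],[0.2,0.8,4.5,0,0,0,6],[0.2,0.8,6,0,0,0,6],[0.2,0.8,6.8,0,0,0,6],[0.2,0.8,6.8,0,0,0,4],[0.2,0.8,6.8,0,0,0,3],[0.2,0.8,6.8,0,0,0,2],[0.2,0.8,6.8,0,0,0,1],[0.2,0.8,6.8,0,0,0,1],[0.2,0.8,6.8,0,0,0,1]]
  ],
  "force": 20
}}

```text
t: 3.95
tcp_pos: [0.5526, 0.2336, 0.1435]
tool_rot: [0.1, 0.995, 0.0, 0.001]
force: [-1.4, -0.8, 5.0]
finger_gap: 0.18
gripper_force: 22.3
```

```bash
python3 - <<'E'
from h import *
st()
piv=np.array([.6139,.2201])
s=manip.sense();p=s["tcp_pos"][:2];print(p-piv,np.linalg.norm(p-piv),np.degrees(np.arctan2(*(p-piv)[::-1])))
w=[]
for a in (155,140,125,110,95,88):
    w.append((*(piv+.065*np.array([np.cos(np.radians(a)),np.sin(np.radians(a))])),.141))
rel([(x,down(a)) for x,a in zip(w,(155,140,125,110,95,88))])
E
```

```text
t 3.95 p [0.5526 0.2336 0.1435] phi 168.6 z [ 0.002  0.    -1.   ] q [ 0.21  0.63  1.59 -0.    0.92 -1.16] F [-1.4 -0.8  5. ] gap 0.17954753412372965 gf 22.316892743110657
[-0.06129036  0.01345963] 0.06275085155577358 167.61420157972765
[0.04 1.42 0.25] [ 0.   0.1 13.6]
[-0.57  3.    0.25] [ 0.1  0.1 28.6]
[-1.56  4.38  0.25] [ 0.1  0.1 43.6]
[-2.89  5.44  0.26] [ 0.1  0.1 58.6]
[-4.44  6.13  0.26] [ 0.1  0.1 73.6]
[-5.21  6.31  0.26] [ 0.1  0.1 80.6]
```

{"name": "carry_out", "arguments": {
  "targets": [
    [[0.05,0.7,0,0,0,7,1],[0,1.4,0,0,0,13.5,1],[-0.2,2.2,0,0,0,20,1],[-0.5,3,0,0,0,27,1],[-1,3.7,0,0,0,34,1],[-1.4,4.2,0,0,0,41,1],[-1.9,4.7,0,0,0,48,1],[-2.5,5.2,0,0,0,54,1],[-3.1,5.6,0,0,0,60,1],[-3.7,5.9,0,0,0,66,1],[-4.2,6.1,0,0,0,71,1],[-4.2,6.1,0,0,0,71,1]]
  ]
}}

```text
t: 4.95
tcp_pos: [0.6068, 0.2837, 0.1435]
tool_rot: [0.659, 0.752, -0.0, 0.001]
force: [-0.3, -5.7, 7.0]
finger_gap: 0.183
gripper_force: 21.9
```

```bash
python3 - <<'E'
from h import *
st()
piv=np.array([.6139,.2201])
s=manip.sense();p=s["tcp_pos"][:2];print(p-piv,np.linalg.norm(p-piv),np.degrees(np.arctan2(*(p-piv)[::-1])))
rel([((*(piv+.063*np.array([np.cos(np.radians(a)),np.sin(np.radians(a))])),s["tcp_pos"][2]),down(a)) for a in (93,89,86)])
E
```

```text
t 4.95 p [0.6068 0.2837 0.1435] phi 97.5 z [ 0.002 -0.002 -1.   ] q [ 0.27  0.71  1.4  -0.    1.03  0.14] F [-0.3 -5.7  7. ] gap 0.18349426937095847 gf 21.86807781457901
[-0.0070598   0.06361531] 0.06400585134817682 96.33256794070549
[-0.12  0.36  0.  ] [0.1 0.1 4.5]
[-0.17  0.8   0.  ] [0.1 0.1 8.5]
[-0.23  1.13  0.  ] [ 0.1  0.1 11.5]
```

{"name": "carry_out", "arguments": {
  "targets": [
    [[-0.1,0.4,0,0,0,4.5,1],[-0.1,0.8,0,0,0,8.5,1],[-0.1,1,0,0,0,9,1],[-0.1,1,0,0,0,9,1]]
  ]
}}

```text
t: 5.28
tcp_pos: [0.616, 0.2842, 0.1435]
tool_rot: [0.714, 0.7, -0.0, 0.001]
force: [0.2, -4.3, 4.9]
finger_gap: 0.184
gripper_force: 21.8
```

```bash
python3 - <<'E'
from h import *
st()
piv=np.array([.6139,.2201])
s=manip.sense();p=s["tcp_pos"][:2];print(p-piv,np.linalg.norm(p-piv),np.degrees(np.arctan2(*(p-piv)[::-1])))
E
```

```text
t 5.28 p [0.616  0.2842 0.1435] phi 88.8 z [ 0.001 -0.002 -1.   ] q [ 0.27  0.72  1.38 -0.    1.04  0.29] F [ 0.2 -4.3  4.9] gap 0.18443711750507424 gf 21.751507222652435
[0.00210547 0.06408546] 0.06412003288343034 88.11827181260968
```

{"name": "carry_out", "arguments": {
  "targets": [
    [[0,0.2,0,0,0,1,1],[0,0.4,0,0,0,1,1],[0,0.4,0,0,0,1,1]]
  ]
}}

```text
t: 5.53
tcp_pos: [0.6162, 0.2841, 0.1434]
tool_rot: [0.72, 0.694, -0.004, -0.001]
force: [-7.3, -4.7, 10.1]
finger_gap: 0.181
gripper_force: 26.3
```

```bash
python3 - <<'E'
from h import *
st()
E
```

```text
t 5.53 p [0.6162 0.2841 0.1434] phi 87.9 z [-0.007 -0.004 -1.   ] q [ 0.27  0.72  1.37 -0.    1.06  0.31] F [-7.3 -4.7 10.1] gap 0.18089898222504044 gf 26.288833916187286
```

{"name": "carry_out", "arguments": {
  "targets": [
    [[0,0.4,0,0,0,1,2.5],[0,0.3,0,0,0,0,4],[0,0.1,0,0,0,0,5],[0,0,0,0,0,0,5],[0,0,-2,0,0,0,5],[0,0,-5,0,0,0,5],[0,0,-8,0,0,0,5],[0,0,-10.5,0,0,0,5],[0,0,-10.5,0,0,0,5],[0,0,-10.5,0,0,0,5]]
  ]
}}

```text
t: 6.37
tcp_pos: [0.6204, 0.2859, 0.2494]
tool_rot: [0.722, 0.692, 0.002, 0.001]
force: [-0.6, 0.4, -0.1]
finger_gap: 0.585
gripper_force: 0.0
```

```bash
python3 - <<'E'
from h import *
st();rel([((.42,.23,.25),down(60)),((.40,.08,.25),down(30)),((.40,-.15,.25),down(-5)),((.4307,-.3618,.25),down(-39.5))])
E
```

```text
t 6.37 p [0.6204 0.2859 0.2494] phi 87.6 z [ 0.005  0.002 -1.   ] q [0.27 0.61 1.28 0.   1.25 0.31] F [-0.6  0.4 -0.1] gap 0.584934403087329 gf 0.0
[ -6.41 -19.79  -0.17] [ 0.2 -0.2 27.6]
[-21.48 -21.17  -0.2 ] [ 0.2 -0.2 57.6]
[-44.46 -20.22  -0.24] [ 0.1 -0.3 92.6]
[-65.5  -16.28  -0.26] [  0.   -0.4 127.1]
```

{"name": "carry_out", "arguments": {
  "targets": [
    [[-1.1,-3.3,0,0,0,5,7],[-2.2,-6.6,0,0,0,10,8],[-3.2,-10,0,0,0,15,8.5],[-4.2,-13.3,0,0,0,20,8.5],[-5.3,-16.5,0,0,0,25,8.5],[-6.6,-19.8,0,0,0,30,8.5],[-9,-20.2,0,0,0,35,8.5],[-11.5,-20.5,0,0,0,40,8.5],[-14,-20.7,0,0,0,45,8.5],[-16.5,-20.9,0,0,0,50,8.5],[-19,-21,0,0,0,54,8.5],[-21.5,-21.2,0,0,0,58,8.5]]
  ]
}}

```text
t: 7.37
tcp_pos: [0.3973, 0.0785, 0.2461]
tool_rot: [0.967, 0.254, -0.001, -0.001]
force: [0.2, -1.0, 0.4]
finger_gap: 0.997
gripper_force: 0.0
```

```bash
python3 - <<'E'
from h import *
st();rel([((.40,-.15,.25),down(-5)),((.4307,-.3618,.16),down(-39.5))])
t=cams.snapshot("top")[:,:,::-1];s=cams.snapshot("side")[:,:,::-1]
cv2.imwrite("pics/d2.png",cv2.resize(t[180:280,150:260],None,fx=4,fy=4))
cv2.imwrite("pics/s2.png",s);cv2.imwrite("pics/t2.png",t)
E
```

```text
t 7.37 p [0.3973 0.0785 0.2461] phi 29.4 z [-0.002  0.    -1.   ] q [-0.08  0.24  1.96  0.    0.95  0.97] F [ 0.2 -1.   0.4] gap 0.9966189244124407 gf 0.0
[-11.    20.03  -0.4 ] [-0.1  0.1 34.4]
[-18.72  40.     8.59] [-0.   0.2 68.9]
```

View pics/d2.png

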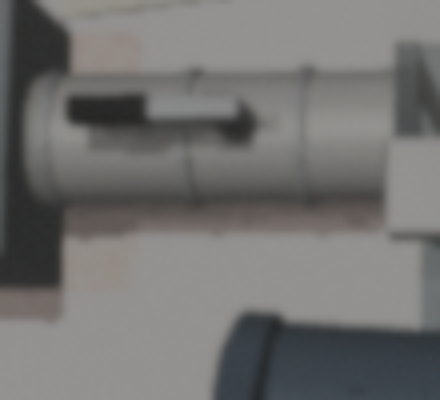

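The handle now lies along the duct, with its sleeve at (105,107) and pivot at about (240,107). The damper is open, so I'm going to the heel.

{"name": "carry_out", "arguments": {
  "targets": [
    [[-1.9,3.4,0,0,0,6,8.5],[-3.7,6.7,0,0,0,12,8.5],[-5.5,10,0,0,0,18,8.5],[-7.4,13.4,0,0,0,24,8.5],[-9.2,16.7,0,0,0,30,8.5],[-10.8,20,0,0,0,36,8.5],[-12.2,23.5,0,0,0,42,8.5],[-13.6,27,1.5,0,0,48,8.5],[-15,30.5,3,0,0,54,8.5],[-16.4,34,4.5,0,0,60,8.5],[-17.6,37,6,0,0,65,8.5],[-18.7,40,8,0,0,69,8.5]]
  ]
}}

```text
t: 8.47
tcp_pos: [0.4341, -0.362, 0.1658]
tool_rot: [0.941, -0.339, 0.0, -0.0]
force: [-0.3, -0.2, -0.2]
finger_gap: 0.993
gripper_force: 0.0
```

```bash
python3 - <<'E'
from h import *
st();rel([((.4307,-.3618,.16),down(-39.5)),((.4307,-.3618,.025),down(-39.5))])
E
```

```text
t 8.47 p [ 0.4341 -0.362   0.1658] phi -39.6 z [ 0.     0.001 -1.   ] q [-0.89  0.56  1.66  0.    0.92  1.37] F [-0.3 -0.2 -0.2] gap 0.9930876236808068 gf 0.0
[-0.28  0.2   0.58] [-0.   0.  -0.1]
[-0.28  0.21 14.08] [-0.   0.  -0.1]
```

{"name": "carry_out", "arguments": {
  "targets": [
    [[-0.3,0.2,2.5,0,0,0,8.5],[-0.3,0.2,5,0,0,0,8.5],[-0.3,0.2,7.5,0,0,0,8.5],[-0.3,0.2,10,0,0,0,8.5],[-0.3,0.2,12,0,0,0,8.5],[-0.3,0.2,13.5,0,0,0,8.5],[-0.3,0.2,14.1,0,0,0,8.5],[-0.3,0.2,14.1,0,0,0,8.5],[-0.3,0.2,14.1,0,0,0,7.5],[-0.3,0.2,14.1,0,0,0,6.5],[-0.3,0.2,14.1,0,0,0,5.5],[-0.3,0.2,14.1,0,0,0,4.5]]
  ],
  "force": 40
}}

```text
t: 9.47
tcp_pos: [0.4305, -0.361, 0.0276]
tool_rot: [0.941, -0.337, 0.001, 0.001]
force: [-0.0, 1.5, 2.7]
finger_gap: 0.651
gripper_force: 43.6
```

{"name": "carry_out", "arguments": {
  "targets": [
    [[0,0,0,0,0,0,4],[0,0,0,0,0,0,4],[0,0,0,0,0,0,4],[0,0,0,0,0,0,4]]
  ]
}}

```text
t: 9.8
tcp_pos: [0.4305, -0.361, 0.0276]
tool_rot: [0.941, -0.337, 0.001, 0.001]
force: [-0.5, 0.4, 6.2]
finger_gap: 0.647
gripper_force: 43.8
```

```bash
python3 - <<'E'
from h import *
st()
E
```

```text
t 9.8 p [ 0.4305 -0.361   0.0276] phi -39.4 z [ 0.002 -0.002 -1.   ] q [-0.9   0.78  1.74  0.    0.62  1.36] F [-0.5  0.4  6.2] gap 0.6473007720251585 gf 43.764846324920654
```

{"name": "carry_out", "arguments": {
  "targets": [
    [[0,0,-0.5,0,0,0,4],[0,0,-2,0,0,0,4],[0,0,-4.5,0,0,0,4],[0,0,-8,0,0,0,4],[0,0,-12,0,0,0,4],[0,0,-16,0,0,0,4],[0,0,-20,0,0,0,4],[0,0,-23,0,0,0,4],[0,0,-23,0,0,0,4],[0,0,-23,0,0,0,4]]
  ]
}}

```text
t: 10.63
tcp_pos: [0.4303, -0.3609, 0.2585]
tool_rot: [0.941, -0.337, 0.002, 0.001]
force: [0.4, 0.2, -1.3]
finger_gap: 0.649
gripper_force: 43.2
```

```bash
cat >> h.py <<'E'
yaw=-1.06;RZ=R.from_euler('z',yaw,degrees=True)
EXT=np.array([.5054,.0321,0])
RR=RZ*R.from_euler('y',-30,degrees=True)   # rest frame
RO=EXT+[0,0,.1]
OFF=np.array([.0127,0,.0276])              # heel origin in tool frame
RT=RR*R.from_euler('x',180,degrees=True)   # tool rot when placing
def tcp(x,y,z): return RO+RR.apply(np.array([x,y,z])/1000)-RT.apply(OFF)
E
python3 - <<'E'
from h import *
st()
for z,x in ((10,-29),(0,51)):
  for y in(-12,12):
    P=RO+RR.apply(np.array([x,y,z])/1000)
    t=proj("top",P);s=proj("side",P);print("comp top",(t-[90,170])*3.2,"comp side",(s-[270,230])*6+[480,384])
for p in [tcp(3,0,90),tcp(3,0,20),tcp(3,0,0)]: print(np.round(p,4))
rel([((.38,-.2,.28),down(-20)),(tcp(3,0,110),RT),(tcp(3,0,20),RT)])
t=cams.snapshot("top")[:,:,::-1];s=cams.snapshot("side")[:,:,::-1]
p=proj("side",manip.sense()["tcp_pos"]).astype(int);print(p)
cv2.imwrite("pics/g.png",np.hstack([cv2.resize(s[p[1]-50:p[1]+50,p[0]-50:p[0]+50],None,fx=4,fy=4),cv2.resize(t[240:300,430:490],(400,400))]))
E
```

```text
t 10.63 p [ 0.4303 -0.3609  0.2585] phi -39.4 z [ 0.003 -0.004 -1.   ] q [-0.9   0.43  1.59 -0.    1.12  1.36] F [ 0.4  0.2 -1.3] gap 0.6493256629886923 gf 43.17504823207855
comp top [652.42930287 308.78090792] comp side [608.48890077 542.994034  ]
comp top [619.63633762 309.06615169] comp side [596.47087348 512.92888754]
comp top [650.06240135 201.25801214] comp side [776.82275281 453.3456955 ]
comp top [616.7725701  201.58231898] comp side [762.46587189 424.46391347]
[0.4382 0.0333 0.197 ]
[0.4732 0.0327 0.1364]
[0.4832 0.0325 0.1191]
[-14.09  -9.24  -2.22] [  0.1  -0.2 -19.4]
[-25.22 -30.36   4.27] [ 10.2  28.6 -37.4]
[-21.72 -33.16  12.08] [ 10.2  28.6 -37.4]
[311 299]
```

View pics/g.png

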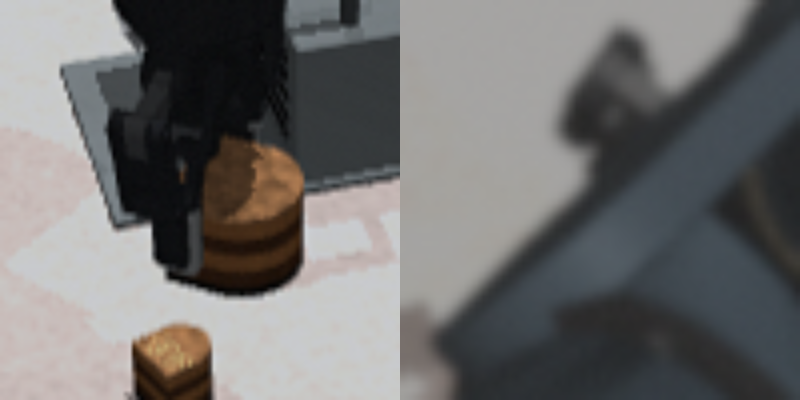

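The heel hangs upright in the gripper, held on its straight sides with the front face toward the robot side. Before placing, I'll check the predicted rest position against both pictures.

```bash
python3 - <<'E'
from h import *
out=[]
for n,f,(x0,y0,w,h) in (("side","side0",(282,236,45,55)),("top","top0",(270,235,45,55))):
    im=cv2.imread(f"pics/{f}.png");k=8
    c=cv2.convertScaleAbs(cv2.resize(im[y0:y0+h,x0:x0+w],None,fx=k,fy=k,interpolation=cv2.INTER_CUBIC),alpha=1.3)
    for x,y,z in [(-33,-12,10),(-33,12,10),(-25,-12,10),(-25,12,10),(-33,-12,-8),(-33,12,-8),(51,12,0),(51,-12,0)]:
        u=(proj(n,RO+RR.apply(np.array([x,y,z])/1000))+.5-[x0,y0])*k
        cv2.circle(c,tuple(int(v) for v in u),3,(0,0,255),1);print(n,(x,y,z),u.round())
    out.append(c)
cv2.imwrite("pics/r.png",np.hstack(out))
E
```

```text
side (-33, -12, 10) [ 69. 175.]
side (-33, 12, 10) [ 53. 135.]
side (-25, -12, 10) [ 90. 161.]
side (-25, 12, 10) [ 74. 121.]
side (-33, -12, -8) [ 99. 211.]
side (-33, 12, -8) [ 83. 170.]
side (51, 12, 0) [285.  10.]
side (51, -12, 0) [304.  48.]
top (-33, -12, 10) [195. 268.]
top (-33, 12, 10) [114. 269.]
top (-25, -12, 10) [195. 243.]
top (-25, 12, 10) [113. 244.]
top (-33, -12, -8) [198. 244.]
top (-33, 12, -8) [117. 245.]
top (51, 12, 0) [106. -12.]
top (51, -12, 0) [189. -13.]
```

View pics/r.png

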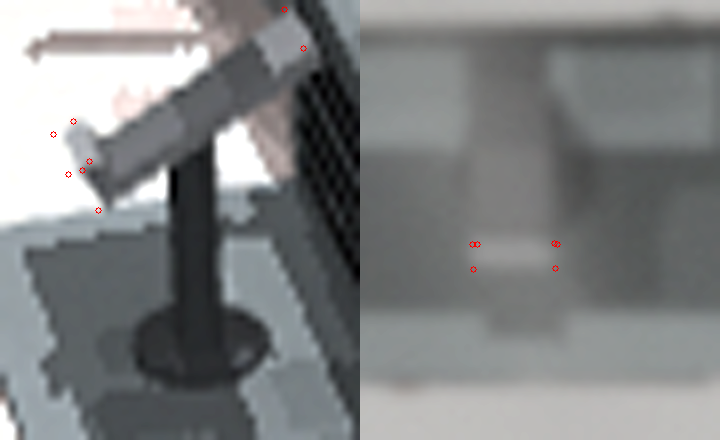

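The top view matches the prediction within 1 mm. The side view sits about 1.3 px to the right of it, so I'm shifting the estimate slightly (+1 mm x, -0.5 mm y) and moving to a tilted hover.

```bash
sed -i 's/EXT=np.array.*/EXT=np.array([.5064,.0316,0])/' h.py; python3 - <<'E'
from h import *
from scipy.spatial.transform import Slerp
S=Slerp([0,1],R.concatenate([down(-39.4),RT]))
a=np.array([.4303,-.3609,.2585]);m=np.array([.39,-.2,.28]);e=tcp(5,0,100)
W=[(a+(m-a)*k/5,S(.1*k)) for k in range(1,6)]+[(m+(e-m)*k/7,S(.5+k/14)) for k in range(1,8)]
rel(W)
E
```

```text
[-2.47 -1.94 -0.75] [ 1.   3.1 -3.8]
[-5.14 -3.92 -1.17] [ 2.   5.9 -7.5]
[-7.8  -5.89 -1.6 ] [  3.    8.8 -11.2]
[-10.47  -7.87  -2.02] [  4.   11.7 -15. ]
[-13.14  -9.84  -2.44] [  5.   14.6 -18.7]
[-14.74 -12.83  -1.38] [  5.7  16.7 -21.4]
[-16.34 -15.82  -0.33] [  6.4  18.7 -24.1]
[-17.94 -18.8    0.73] [  7.1  20.8 -26.8]
[-19.55 -21.79   1.78] [  7.8  22.8 -29.4]
[-21.15 -24.78   2.83] [  8.5  24.9 -32.1]
[-22.75 -27.76   3.89] [  9.2  27.  -34.8]
[-24.35 -30.75   4.94] [  9.9  29.  -37.5]
```

{"name": "carry_out", "arguments": {
  "targets": [
    [[-2.5,-2,-0.7,1,3,-4,4],[-5,-4,-1.2,2,6,-7.5,4],[-8,-6,-1.6,3,9,-11,4],[-10.5,-8,-2,4,11.5,-15,4],[-13,-10,-2.4,5,14.5,-18.5,4],[-14.7,-12.8,-1.4,5.7,16.7,-21.4,4],[-16.3,-15.8,-0.4,6.4,18.7,-24,4],[-18,-18.8,0.7,7,20.8,-26.8,4],[-19.5,-21.8,1.8,7.8,22.8,-29.4,4],[-21.2,-24.8,2.8,8.5,24.9,-32,4],[-22.8,-27.8,3.9,9.2,27,-34.8,4],[-24.4,-30.8,4.9,9.9,29,-37.5,4]]
  ]
}}

```text
t: 11.73
tcp_pos: [0.4312, 0.0193, 0.2102]
tool_rot: [0.968, -0.019, 0.249, -0.001]
force: [0.2, 0.9, -1.0]
finger_gap: 0.646
gripper_force: 43.1
```

{"name": "carry_out", "arguments": {
  "targets": [
    [[0,0,0,0,0,0,4],[0,0,0,0,0,0,4],[0,0,0,0,0,0,4]]
  ]
}}

```text
t: 11.98
tcp_pos: [0.4353, 0.0151, 0.2131]
tool_rot: [0.967, -0.021, 0.252, 0.001]
force: [0.1, -0.6, -1.0]
finger_gap: 0.653
gripper_force: 43.1
```

```bash
python3 - <<'E'
from h import *
st();rel([(tcp(5,0,100),RT),(tcp(5,0,15),RT),(tcp(5,0,5),RT)])
E
```

```text
t 11.98 p [0.4353 0.0151 0.2131] phi -2.6 z [ 0.488 -0.013 -0.873] q [-0.32  0.26  2.28  0.91  0.18  0.43] F [ 0.1 -0.6 -1. ] gap 0.6531431642694239 gf 43.12284171581268
[-0.33 -1.78  0.57] [ 0.2  0.8 -1.4]
[-0.21 -1.81  9.07] [ 0.2  0.8 -1.4]
[-0.2  -1.82 10.07] [ 0.2  0.8 -1.4]
```

{"name": "carry_out", "arguments": {
  "targets": [
    [[-0.1,-0.6,0.2,0,0.2,-0.5,4],[-0.2,-1.2,0.4,0.1,0.5,-1,4],[-0.3,-1.8,0.6,0.2,0.8,-1.4,4],[-0.3,-1.8,0.6,0.2,0.8,-1.4,4],[-0.3,-1.8,0.6,0.2,0.8,-1.4,4],[-0.3,-1.8,0.6,0.2,0.8,-1.4,4],[-0.3,-1.8,0.6,0.2,0.8,-1.4,4],[-0.3,-1.8,0.6,0.2,0.8,-1.4,4]]
  ]
}}

```text
t: 12.65
tcp_pos: [0.4367, 0.033, 0.2074]
tool_rot: [0.965, -0.009, 0.26, 0.003]
force: [-0.7, -0.1, -0.1]
finger_gap: 0.649
gripper_force: 43.2
```

```bash
python3 - <<'E'
from h import *
st();rel([(tcp(5,0,100),RT),(tcp(5,0,15),RT),(tcp(5,0,5),RT)])
E
```

```text
t 12.65 p [0.4367 0.033  0.2074] phi -1.1 z [ 0.503 -0.01  -0.864] q [-0.26  0.28  2.29  1.15  0.13  0.21] F [-0.7 -0.1 -0.1] gap 0.6491869481056377 gf 43.1736820936203
[-0.1   0.01  0.03] [ 0.  -0.2  0. ]
[-0.13  0.    8.53] [ 0.  -0.2  0. ]
[-0.14  0.    9.53] [ 0.  -0.2  0. ]
```

{"name": "carry_out", "arguments": {
  "targets": [
    [[-0.1,0,1,0,0,0,4],[-0.1,0,2,0,0,0,4],[-0.1,0,3,0,0,0,4],[-0.1,0,4,0,0,0,4],[-0.1,0,5,0,0,0,4],[-0.1,0,6,0,0,0,4],[-0.1,0,7,0,0,0,4],[-0.1,0,7.8,0,0,0,4],[-0.1,0,8.5,0,0,0,4],[-0.1,0,8.5,0,0,0,4],[-0.1,0,8.5,0,0,0,4],[-0.1,0,8.5,0,0,0,4]]
  ]
}}

```text
t: 13.65
tcp_pos: [0.478, 0.0328, 0.1333]
tool_rot: [0.966, -0.008, 0.26, 0.002]
force: [-0.3, 0.9, -1.2]
finger_gap: 0.649
gripper_force: 43.2
```

```bash
python3 - <<'E'
from h import *
st();rel([(tcp(5,0,5),RT),(tcp(5,0,0),RT)])
s=cams.snapshot("side")[:,:,::-1]
cv2.imwrite("pics/p1.png",cv2.resize(s[200:300,255:365],None,fx=6,fy=6,interpolation=cv2.INTER_CUBIC))
E
```

```text
t 13.65 p [0.478  0.0328 0.1333] phi -1.0 z [ 0.502 -0.009 -0.865] q [-0.23  0.53  2.27  2.6   0.2  -1.22] F [-0.3  0.9 -1.2] gap 0.6486119102406769 gf 43.173925280570984
[0.02 0.07 1.05] [-0.  -0.1  0.1]
[0.02 0.07 1.55] [-0.  -0.1  0.1]
```

View pics/p1.png

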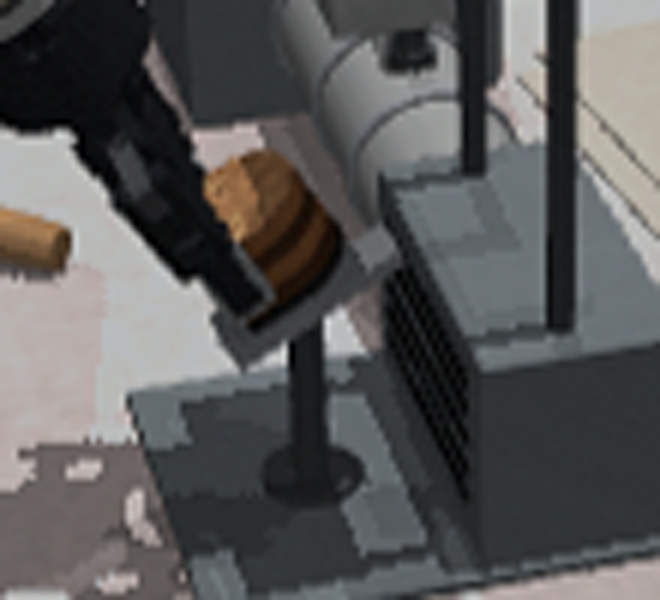

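The heel is parallel to the sloped bar, just above it, with its front behind the lip at about (225,325). Next I'll lower it slowly to contact.

{"name": "carry_out", "arguments": {
  "targets": [
    [[0,0.05,0.3,0,0,0,4],[0,0.05,0.6,0,0,0,4],[0,0.05,0.8,0,0,0,4],[0,0.05,1,0,0,0,4],[0,0.05,1.1,0,0,0,4],[0,0.05,1.1,0,0,0,4],[0,0.05,1.1,0,0,0,4]]
  ]
}}

```text
t: 14.28
tcp_pos: [0.4837, 0.0323, 0.1235]
tool_rot: [0.966, -0.009, 0.26, 0.002]
force: [0.5, -0.7, -1.0]
finger_gap: 0.648
gripper_force: 43.2
```

{"name": "carry_out", "arguments": {
  "targets": [
    [[0,0,0.1,0,0,0,4],[0,0,0.2,0,0,0,4],[0,0,0.2,0,0,0,4]]
  ]
}}

```text
t: 14.53
tcp_pos: [0.4848, 0.0322, 0.1218]
tool_rot: [0.966, -0.009, 0.26, 0.002]
force: [-0.4, -0.6, -1.2]
finger_gap: 0.649
gripper_force: 43.2
```

```bash
python3 - <<'E'
from h import *
st();s=manip.sense();print("F rest",RR.inv().apply(s["force"]));rel([(tcp(5,0,0),RT)])
E
```

```text
t 14.53 p [0.4848 0.0322 0.1218] phi -1.0 z [ 0.502 -0.009 -0.865] q [-0.23  0.57  2.26  2.67  0.23 -1.29] F [-0.4 -0.6 -1.2] gap 0.6492382872593334 gf 43.174052238464355
F rest [-0.97561047 -0.61075544 -0.8430961 ]
[0.01 0.02 0.21] [-0.  -0.2  0. ]
```

{"name": "carry_out", "arguments": {
  "targets": [
    [[0,0,0.1,0,0,0,4],[0,0,0.2,0,0,0,4],[0,0,0.2,0,0,0,4]]
  ]
}}

```text
t: 14.78
tcp_pos: [0.4859, 0.0322, 0.12]
tool_rot: [0.966, -0.009, 0.26, 0.002]
force: [0.4, -0.3, -0.9]
finger_gap: 0.647
gripper_force: 43.2
```

```bash
python3 - <<'E'
from h import *
st();s=manip.sense();print("F rest",RR.inv().apply(s["force"]));rel([(tcp(5,0,0),RT)])
E
```

```text
t 14.78 p [0.4859 0.0322 0.12  ] phi -1.0 z [ 0.502 -0.009 -0.865] q [-0.22  0.57  2.26  2.67  0.23 -1.29] F [ 0.4 -0.3 -0.9] gap 0.6468372672372259 gf 43.17420959472656
F rest [-0.10589445 -0.30255847 -0.94521944]
[0.01 0.02 0.  ] [-0.  -0.1  0. ]
```

{"name": "carry_out", "arguments": {
  "targets": [
    [[0,0,0.05,0,0,0,4],[0,0,0.1,0,0,0,4],[0,0,0.1,0,0,0,4]]
  ]
}}

```text
t: 15.03
tcp_pos: [0.4859, 0.0322, 0.1198]
tool_rot: [0.965, -0.009, 0.26, 0.002]
force: [-3.3, -1.0, 5.7]
finger_gap: 0.647
gripper_force: 44.0
```

{"name": "carry_out", "arguments": {
  "targets": [
    [[0,0,0.05,0,0,0,4],[0,0,0.1,0,0,0,4],[0,0,0.1,0,0,0,4]]
  ]
}}

```text
t: 15.28
tcp_pos: [0.4859, 0.0323, 0.1197]
tool_rot: [0.965, -0.009, 0.261, 0.002]
force: [-6.9, -1.9, 14.8]
finger_gap: 0.653
gripper_force: 45.3
```

```bash
python3 - <<'E'
from h import *
st();s=manip.sense();print("F rest",RR.inv().apply(s["force"]));rel([(tcp(5,0,0),RT)])
E
```

```text
t 15.28 p [0.4859 0.0323 0.1197] phi -1.1 z [ 0.504 -0.009 -0.864] q [-0.22  0.58  2.26  2.68  0.24 -1.3 ] F [-6.9 -1.9 14.8] gap 0.6526653680928145 gf 45.26752531528473
F rest [ 1.4110513  -2.01315132 16.23964635]
[ 0.02  0.03 -0.03] [-0.  -0.3 -0. ]
```

{"name": "carry_out", "arguments": {
  "targets": [
    [[0,0,-0.12,0,0,0,4],[-0.1,0,-0.12,0,0,0,4],[-0.2,0,-0.12,0,0,0,4],[-0.3,0,-0.12,0,0,0,4],[-0.3,0,-0.12,0,0,0,4]]
  ]
}}

```text
t: 15.7
tcp_pos: [0.4854, 0.0322, 0.1195]
tool_rot: [0.965, -0.009, 0.263, 0.002]
force: [-2.7, -0.9, 11.3]
finger_gap: 0.653
gripper_force: 44.5
```

```bash
python3 - <<'E'
from h import *
st();s=manip.sense();print("F rest",RR.inv().apply(s["force"]));rel([(tcp(0,0,0),RT)])
E
```

```text
t 15.7 p [0.4854 0.0322 0.1195] phi -1.0 z [ 0.508 -0.009 -0.861] q [-0.23  0.58  2.26  2.7   0.25 -1.32] F [-2.7 -0.9 11.3] gap 0.6525595526221543 gf 44.54628109931946
F rest [ 3.32578838 -0.95426    11.11164006]
[-0.42  0.02 -0.03] [-0.  -0.5  0. ]
```

{"name": "carry_out", "arguments": {
  "targets": [
    [[0,0,-0.1,0,0,0,4],[0,0,-0.15,0,0,0,4],[0,0,-0.15,0,0,0,4]]
  ]
}}

```text
t: 15.95
tcp_pos: [0.4825, 0.0323, 0.119]
tool_rot: [0.966, -0.008, 0.26, 0.002]
force: [-0.4, 0.6, -0.6]
finger_gap: 0.649
gripper_force: 43.3
```

```bash
python3 - <<'E'
from h import *
st();s=manip.sense();print("F rest",RR.inv().apply(s["force"]));rel([(tcp(0,0,0),RT)])
E
```

```text
t 15.95 p [0.4825 0.0323 0.119 ] phi -1.0 z [ 0.501 -0.009 -0.865] q [-0.23  0.58  2.27  2.69  0.24 -1.31] F [-0.4  0.6 -0.6] gap 0.6489340755522718 gf 43.30649793148041
F rest [-0.60705087  0.61836343 -0.32688747]
[-0.15  0.02  0.08] [-0.  -0.1  0. ]
```

Now it is free, less than 1 mm above the bar and about 1.5 mm from the expected lip. I'll slide it downslope to feel the lip.

{"name": "carry_out", "arguments": {
  "targets": [
    [[-0.05,0,0,0,0,0,4],[-0.1,0,0,0,0,0,4],[-0.2,0,0,0,0,0,4],[-0.2,0,0,0,0,0,4]]
  ]
}}

```text
t: 16.28
tcp_pos: [0.4806, 0.0324, 0.1179]
tool_rot: [0.966, -0.009, 0.26, 0.002]
force: [-0.6, -0.8, -0.7]
finger_gap: 0.651
gripper_force: 43.3
```

```bash
python3 - <<'E'
from h import *
st();s=manip.sense();print("F rest",RR.inv().apply(s["force"]));rel([(tcp(0,0,0),RT)])
E
```

```text
t 16.28 p [0.4806 0.0324 0.1179] phi -1.0 z [ 0.501 -0.009 -0.865] q [-0.23  0.58  2.27  2.7   0.25 -1.33] F [-0.6 -0.8 -0.7] gap 0.6513142243819229 gf 43.30469191074371
F rest [-0.81821984 -0.84702738 -0.29048605]
[0.07 0.03 0.08] [-0.  -0.1  0. ]
```

{"name": "carry_out", "arguments": {
  "targets": [
    [[-0.1,0,0,0,0,0,4],[-0.2,0,0,0,0,0,4],[-0.2,0,0,0,0,0,4]]
  ]
}}

```text
t: 16.53
tcp_pos: [0.4803, 0.0323, 0.1177]
tool_rot: [0.965, -0.008, 0.261, 0.002]
force: [2.0, 0.7, -0.1]
finger_gap: 0.647
gripper_force: 43.3
```

```bash
python3 - <<'E'
from h import *
st();s=manip.sense();print("F rest",RR.inv().apply(s["force"]));rel([(tcp(0,0,0),RT)])
E
```

```text
t 16.53 p [0.4803 0.0323 0.1177] phi -1.0 z [ 0.504 -0.009 -0.863] q [-0.23  0.58  2.28  2.71  0.26 -1.34] F [ 2.   0.7 -0.1] gap 0.6474439177106351 gf 43.30127835273743
F rest [ 1.6544022   0.70686593 -1.11489829]
[0.11 0.02 0.08] [-0.  -0.3  0.1]
```

{"name": "carry_out", "arguments": {
  "targets": [
    [[0.1,0,0.05,0,0,0,4],[0.1,0,0.1,0,0,0,4],[0.1,0,0.13,0,0,0,4],[0.1,0,0.13,0,0,0,4]]
  ]
}}

```text
t: 16.87
tcp_pos: [0.4809, 0.0322, 0.1169]
tool_rot: [0.965, -0.009, 0.26, 0.002]
force: [-0.4, -0.6, 4.1]
finger_gap: 0.651
gripper_force: 43.7
```

```bash
python3 - <<'E'
from h import *
st();s=manip.sense();print("F rest",RR.inv().apply(s["force"]));rel([(tcp(-1,0,0),RT)])
E
```

```text
t 16.87 p [0.4809 0.0322 0.1169] phi -1.0 z [ 0.503 -0.009 -0.864] q [-0.23  0.58  2.27  2.71  0.25 -1.34] F [-0.4 -0.6  4.1] gap 0.6509869609533183 gf 43.73362898826599
F rest [ 1.7150714  -0.64140339  3.79222752]
[-0.    0.02 -0.02] [-0.  -0.2  0. ]
```

Seated: the sensor shows light contact on both the bar and the lip. Releasing.

{"name": "carry_out", "arguments": {
  "targets": [
    [[0,0,0,0,0,0,5.7],[0,0,0,0,0,0,5.9],[0,0,0,0,0,0,6.2],[0,0,0,0,0,0,6.6],[0,0,0,0,0,0,7],[0,0,0,0,0,0,7.5],[0,0,0,0,0,0,7.5],[0,0,0,0,0,0,7.5]]
  ],
  "force": 20
}}

```text
t: 17.53
tcp_pos: [0.4808, 0.0323, 0.1166]
tool_rot: [0.966, -0.009, 0.26, 0.002]
force: [0.3, 0.3, -0.1]
finger_gap: 0.877
gripper_force: 0.0
```

{"name": "carry_out", "arguments": {
  "targets": [
    [[0,0,-0.5,0,0,0,7.5],[0,0,-1.2,0,0,0,7.5],[0,0,-2.2,0,0,0,7.5],[0,0,-3.5,0,0,0,7.5],[0,0,-5,0,0,0,7.5],[0,0,-6.5,0,0,0,7.5],[0,0,-8,0,0,0,7.5],[0,0,-9.5,0,0,0,7.5],[0,0,-10,0,0,0,7.5],[0,0,-10,0,0,0,7.5]]
  ]
}}

```text
t: 18.37
tcp_pos: [0.4326, 0.0342, 0.1999]
tool_rot: [0.965, -0.008, 0.26, 0.001]
force: [-0.4, -0.1, -0.9]
finger_gap: 0.877
gripper_force: 0.0
```

```bash
python3 - <<'E'
from h import *
st()
s=cams.snapshot("side")[:,:,::-1]
cv2.imwrite("pics/p2.png",cv2.resize(s[200:300,255:365],None,fx=6,fy=6,interpolation=cv2.INTER_CUBIC))
E
```

```text
t 18.37 p [0.4326 0.0342 0.1999] phi -1.0 z [ 0.503 -0.006 -0.864] q [-0.26  0.3   2.31  1.45  0.13 -0.09] F [-0.4 -0.1 -0.9] gap 0.8774768791102718 gf 0.0
```

View pics/p2.png

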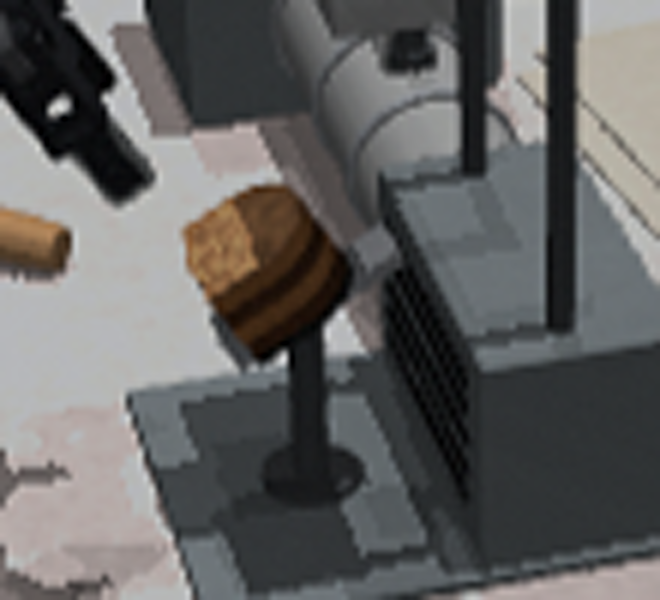

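The heel sits on the rest, top up: near top-front corner at (213,303), far one at (185,232), near bottom-front at about (260,358). I'll compare these with the ideal seated pose.

```bash
python3 - <<'E'
from h import *
for P in [(-25,-28,0),(-25,-28,44),(-25,28,44)]:
    print(P,((proj("side",RO+RR.apply(np.array(P)/1000))+.5-[255,200])*6).round())
for P in [(-33,-12,-8),(51,-12,0)]: print("bar",((proj("side",RO+RR.apply(np.array(P)/1000))+.5-[255,200])*6).round())
t=cams.snapshot("top")[:,:,::-1]
a=cv2.resize(t[190:300,240:350],None,fx=5,fy=5,interpolation=cv2.INTER_CUBIC)
for P in [(-25,-28,44),(-25,28,44),(-33,12,10),(-33,-12,10)]:
    u=(proj("top",RO+RR.apply(np.array(P)/1000))+.5-[240,190])*5;cv2.circle(a,tuple(int(v) for v in u),4,(0,0,255),1)
cv2.imwrite("pics/p3.png",cv2.convertScaleAbs(a,alpha=1.3))
E
```

```text
(-25, -28, 0) [253. 373.]
(-25, -28, 44) [197. 305.]
(-25, 28, 44) [169. 236.]
bar [239. 374.]
bar [392. 253.]
```

View pics/p3.png

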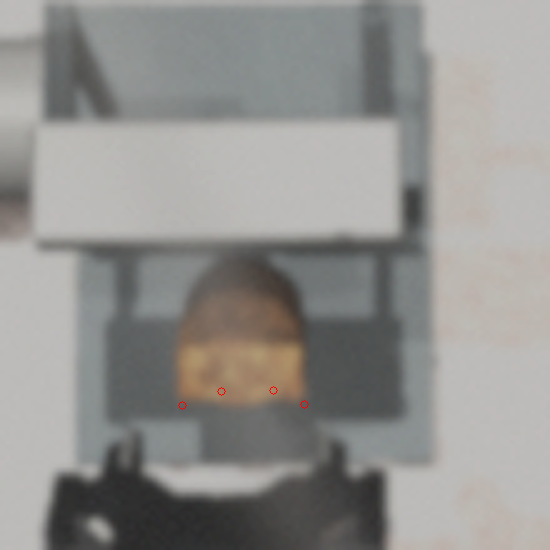

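In the top view, the heel's front corners at (180,404) and (303,404) match the ideal (182,405) and (304,405), so it is centred and against the lip. I'll check the side view numerically.

```bash
python3 - <<'E'
from h import *
def poly(n,x0,y0,x1,y1,sat,eps):
    im=cams.snapshot(n)[y0:y1,x0:x1,::-1];im=cv2.resize(im,None,fx=4,fy=4,interpolation=cv2.INTER_CUBIC)
    h=cv2.cvtColor(im,cv2.COLOR_BGR2HSV);m=((h[...,0]<25)&(h[...,1]>sat)&(h[...,2]>25)).astype(np.uint8)
    m=cv2.morphologyEx(m,cv2.MORPH_OPEN,np.ones((5,5)));c=max(cv2.findContours(m,0,1)[0],key=cv2.contourArea)
    return (cv2.approxPolyDP(c,eps,True)[:,0]+.5)/4-.5+[x0,y0]
ps=poly("side",280,222,322,265,90,4);pt=poly("top",265,235,315,280,60,5)
print("side",ps.round(1).tolist());print("top",pt.round(1).tolist())
for P in [(-25,-28,0),(-25,-28,8),(-25,-28,44),(-25,28,44),(0,-28,8),(28,0,44)]:
    w=RO+RR.apply(np.array(P)/1000);print(P,proj("side",w).round(1),proj("top",w).round(1))
E
```

```text
side [[302.1, 230.6], [296.6, 230.9], [285.4, 237.9], [286.4, 244.6], [291.6, 252.4], [294.6, 252.1], [293.1, 254.1], [295.9, 257.1], [303.4, 254.9], [309.6, 248.6], [310.6, 241.1], [308.1, 238.9], [305.9, 242.1], [307.1, 236.9]]
top [[297.4, 249.6], [294.6, 248.1], [286.4, 249.6], [286.6, 255.4], [283.6, 255.1], [281.6, 253.1], [282.9, 251.6], [277.4, 253.9], [274.9, 260.1], [275.4, 268.9], [285.4, 270.4], [299.4, 269.4], [300.4, 258.9]]
(-25, -28, 0) [296.6 261.6] [301.  262.7]
(-25, -28, 8) [294.9 259.6] [300.9 264.1]
(-25, -28, 44) [287.3 250.4] [300.4 270.3]
(-25, 28, 44) [282.7 238.8] [275.9 270.5]
(0, -28, 8) [303.1 254.1] [300.7 254.2]
(28, 0, 44) [302.3 232.8] [287.4 248.8]
```

```bash
python3 -c "
from station import sign_off
print(sign_off())"
```

```text
the job is handed in; nothing more can be done
None
```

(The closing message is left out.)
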